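Find the thread's pitch with comb leaves

ROBOT

A 6-joint arm with a two-finger parallel gripper is mounted at the origin on the work surface. World frame = base frame: x ahead of the robot, y to its left, z up, the work surface at z = 0. Lengths are in m, angles in rad, forces in N, time in s.
With the tool pointing down it reaches from about 0.375 to 0.975 m from the base axis. Payload 3.8 kg.
Tool frame: the origin (TCP) lies at the very end of the fingers, on their centre line; the grasp point (between the pads) lies 19 mm behind it (bot.pinch_z is the distance from the TCP to the grasp point, in m); x points along the fingers, y is the direction in which the jaws open and shut, and the axes are right-handed (so a half turn about x gives the same grasp; the last joint's range is limited). The gripper opens to 85 mm and grips with 20 to 120 N. Pads are 22 mm wide; open, the fingers measure 114 mm over their backs; the gripper's body (76 mm by 85 mm) begins 54 mm behind the grasp point. The pads swing forward as they close: fully open they stand 13 mm farther back than shut.
Start: joints at [-1.176, 0.264, 1.604, -0, 1.274, -0.037], TCP at [0.282, -0.613, 0.231] pointing down, gripper open.
Joint ranges: [-2.63, 2.63], [-0.94, 2.18], [0.31, 2.57], [-1.31, 4.45], [0, 2.66], [-2.55, 2.55]. Speed limits (rad/s): [2.57, 2.57, 3.14, 3.14, 3.14, 3.14].

INTERFACE

Orientations are given as a rotation vector (axis times angle).
In Python, from workcell import monitor, imaging, finish_job, bot gives the robot as it stands.
- The arm moves only by the tool jog_arm, never from a script. Its argument "rows" is a list of rows, each a list of 7 numbers: the shift along the tool's x, y, z in m, then the turn, a rotation vector about the tool's x, y, z in rad, then the opening in per cent of the stroke, from 0 (shut) to 100 (fully open). A call has 1 to 20 rows; each row is the pose to reach, as a shift and turn from the pose measured when the call began, along the tool's axes at that moment; what a row does not reach only later rows make up. A row lasts 1/10 s, in which the tool goes at most 50 mm and 8.59 degrees, less where a joint would pass 70% of its speed; a pose out of reach is approached as far as the arm can. A call with a gripper value outside its range is refused whole. The fingers move at their own pace and stop on an object; "force" is the grip in N (left out, the last holds). Time passes only in rows, so rows that repeat a pose let the fingers close. It gives the time, the measured TCP pose, the force and the opening at its end, in the units of the state.
- monitor.read_state(): the state, without advancing time (a new reading comes with each control period).
- imaging.read_camera(name): name is "side" or "top"; returns the picture (384x512x3 uint8, blue, green, red); there is no depth.
- imaging.camera_params(name): a dict with "fx", "fy", "cx", "cy" (pixels), "T" (4x4, takes a point from camera to world coordinates). Camera axes: x right, y down, z forward; pixel columns grow to the right and rows downward; lengths in m; the calibration is good to about 2 mm. A picture is of the moment at which its call begins. camera_params takes no time and is no camera call.
- finish_job(): hands the job in, once; it reports no verdict.
The state is a dict: "time": time; "q": joint angles; "joint_vel": joint speeds; "joint_torque": joint torques, N m; "tool_pos": TCP position; "tcp_rot": TCP orientation; "wrist_force": force on the tool from outside, world axes, zero at the start; "torque": the same for the moment, N m; "width": opening from 0.0 (shut) to 1.0 (fully open).
Only numpy, scipy, OpenCV 4.12 (cv2) and the standard library are available. Lean on these libraries where they do the work, as an engineer would, in place of code of your own. Each camera call takes 0.05 s, during which the arm holds its last target. There are 200 camera calls.

TASK

Find which of the three comb leaves fits the thread of the screw lying in the gauge stand: try them on it one by one between the guide forks, feeling along the screw with light pressure only (never more than 40 N on the thread), until one drops fully home. Leave that leaf standing seated fully in the thread and let go of it, with the other two standing in the leaf rack, in any pocket; leave the fittings around the work alone.

Things in the scene. Friction and masses are not known exactly. Their poses are not given: they have to be found in the camera images.
- gauge: Gauge stand, fixed: dark wooden base with a screw stub in its front part and a grey tin spares box with shut tin flap (top 55 mm up) at its back. Origin: underside, below the middle of the screw seat; z up, y along the screw, +x towards the box (its front wall at x = 52 mm). The right leaf in step with the thread drops 5 mm till its spine rests on the crests: leaf centre 73.5 mm above this origin.
- crest (a point): Point on the gauge stand: middle of the screw's top crest line, 46 mm above the stand's origin, same axes. Crests reach y = -38..38 mm or more; where they lie along y is not known. A misfit leaf stands with tooth tips on the crests (up to 0.7 mm lower), however shifted along y; so does the right leaf out of step (part way down if nearly in step). It has about +-0.1 pitch of room along y to go in.
- fork_slot (a point): Point on the gauge stand 67 mm above its origin, over the crest point, level with the tops of two dark steel guide forks at y = +-21 mm (each 10 mm long in y). The slot between their prongs is 14 mm wide in x from 49 to 58 mm above the origin, flared wider above. A leaf goes straight down into both forks onto the thread, its length along y.
- rack: Dark wooden leaf rack, fixed, 25 x 212 x 30 mm, origin at the centre of its underside, y along its length, z up. Three open pockets in a row centred at y = -69, 0 and 69 mm, each 15 mm (x) by 64 mm (y) inside, floor 5 mm up; a leaf stands in each, teeth down, its length along y (leaf centre 37.5 mm above the origin).
- leaf_blue_mid (a point): Loose steel comb leaf, blue grip tab, 8 mm pitch, 0.12 kg. Point: its centre, 32.5 mm above the tooth tips; z up, y along its length, x through its 10 mm thickness. 65 mm high: teeth 0-5 mm, spine 5-25 mm above the tips, both 58 mm long; then the tab, 26 mm long in y, 25-65 mm. Round-ended teeth at y = 0, +-8, ... +-24 mm. Pinch the tab across its thickness.
- leaf_yellow_mid (a point): Loose steel comb leaf, yellow grip tab, 10 mm pitch, 0.12 kg. Point: its centre, 32.5 mm above the tooth tips; z up, y along its length, x through its 10 mm thickness. 65 mm high: teeth 0-5 mm, spine 5-25 mm above the tips, both 58 mm long; then the tab, 26 mm long in y, 25-65 mm. Round-ended teeth at y = 0, +-10, ... +-20 mm. Pinch the tab across its thickness.
- leaf_green_mid (a point): Loose steel comb leaf, green grip tab, 12 mm pitch, 0.12 kg. Point: its centre, 32.5 mm above the tooth tips; z up, y along its length, x through its 10 mm thickness. 65 mm high: teeth 0-5 mm, spine 5-25 mm above the tips, both 58 mm long; then the tab, 26 mm long in y, 25-65 mm. Round-ended teeth at y = 0, +-12, ... +-24 mm. Pinch the tab across its thickness.
- screw_a: One of three steel vice-screw stubs, 32 mm over the crests, 90 mm long, fixed in wooden saddles; pitch 8, 10 or 12 mm, not told which. Origin: underside of the saddles, under their middle, y along the screw; the thread is shifted along y by an unknown few mm. The stub in the gauge stand's seat is the one to gauge (fixed, cannot turn or slide); the other two are hidden under the flap.
- screw_b: One of three steel vice-screw stubs, 32 mm over the crests, 90 mm long, fixed in wooden saddles; pitch 8, 10 or 12 mm, not told which. Origin: underside of the saddles, under their middle, y along the screw; the thread is shifted along y by an unknown few mm. The stub in the gauge stand's seat is the one to gauge (fixed, cannot turn or slide); the other two are hidden under the flap.
- screw_c: One of three steel vice-screw stubs, 32 mm over the crests, 90 mm long, fixed in wooden saddles; pitch 8, 10 or 12 mm, not told which. Origin: underside of the saddles, under their middle, y along the screw; the thread is shifted along y by an unknown few mm. The stub in the gauge stand's seat is the one to gauge (fixed, cannot turn or slide); the other two are hidden under the flap.
- clamp: Stainless worm-drive hose clamp lying flat, 54 mm band, 14 mm high; loose bystander; origin on its underside.
- nipple: Galvanized pipe nipple lying, 25 mm diameter, 70 mm long; loose bystander; origin on its underside.
- elbow: Brass barbed elbow lying flat, arms 40 mm, 22 mm high; loose bystander; origin on its underside.
- coupler: Red plastic quick coupler standing, 34 mm diameter, 56 mm high; loose bystander; origin on its underside.
There are look-alikes about, which are no part of the job. Leave any orange or pink look-alike of the part that bears leaf_blue_mid alone.

How it is judged:
At the end, for the whole second after the job is handed in: One leaf stands upright (0.08 rad) in the forks, fully meshed: centre 70 to 75 mm above the stand origin (home is 73.5), within 5 mm of the screw axis and 14 mm of the seat middle along it; the other two stand in rack pockets (centre under 41 mm above the rack origin, tilt under 0.2 rad) ((((x of leaf_blue_mid in the frame of gauge between -0.005 and 0.005 m and y of leaf_blue_mid in the frame of gauge between -0.014 and 0.014 m and z of leaf_blue_mid in the frame of gauge between 0.07 and 0.075 m and angle between leaf_blue_mid's own z axis and vertical below 0.08 rad) and (x of leaf_yellow_mid in the frame of rack between -0.009 and 0.009 m and y of leaf_yellow_mid in the frame of rack between -0.1 and 0.1 m and z of leaf_yellow_mid in the frame of rack below 0.041 m and angle between leaf_yellow_mid's own z axis and vertical below 0.2 rad) and (x of leaf_green_mid in the frame of rack between -0.009 and 0.009 m and y of leaf_green_mid in the frame of rack between -0.1 and 0.1 m and z of leaf_green_mid in the frame of rack below 0.041 m and angle between leaf_green_mid's own z axis and vertical below 0.2 rad)) or ((x of leaf_yellow_mid in the frame of gauge between -0.005 and 0.005 m and y of leaf_yellow_mid in the frame of gauge between -0.014 and 0.014 m and z of leaf_yellow_mid in the frame of gauge between 0.07 and 0.075 m and angle between leaf_yellow_mid's own z axis and vertical below 0.08 rad) and (x of leaf_blue_mid in the frame of rack between -0.009 and 0.009 m and y of leaf_blue_mid in the frame of rack between -0.1 and 0.1 m and z of leaf_blue_mid in the frame of rack below 0.041 m and angle between leaf_blue_mid's own z axis and vertical below 0.2 rad) and (x of leaf_green_mid in the frame of rack between -0.009 and 0.009 m and y of leaf_green_mid in the frame of rack between -0.1 and 0.1 m and z of leaf_green_mid in the frame of rack below 0.041 m and angle between leaf_green_mid's own z axis and vertical below 0.2 rad)) or ((x of leaf_green_mid in the frame of gauge between -0.005 and 0.005 m and y of leaf_green_mid in the frame of gauge between -0.014 and 0.014 m and z of leaf_green_mid in the frame of gauge between 0.07 and 0.075 m and angle between leaf_green_mid's own z axis and vertical below 0.08 rad) and (x of leaf_blue_mid in the frame of rack between -0.009 and 0.009 m and y of leaf_blue_mid in the frame of rack between -0.1 and 0.1 m and z of leaf_blue_mid in the frame of rack below 0.041 m and angle between leaf_blue_mid's own z axis and vertical below 0.2 rad) and (x of leaf_yellow_mid in the frame of rack between -0.009 and 0.009 m and y of leaf_yellow_mid in the frame of rack between -0.1 and 0.1 m and z of leaf_yellow_mid in the frame of rack below 0.041 m and angle between leaf_yellow_mid's own z axis and vertical below 0.2 rad)))); the robot touches nothing.
It fails at once if the screw stub is pressed or struck with more than 40 N (contact force between any of screw_a, screw_b, screw_c and anything else above 40 N).
It fails at once if a bystander fitting is shifted by more than 20 mm (distance of any of clamp, nipple, elbow, coupler from where it was at the start of the episode above 0.02 m).
It also fails if it takes over 72 s, if anything falls off the work surface, if the arm or the gripper's body presses on something with over 40 N, if the wrist force passes 120 N, or if a joint passes its speed limit or range.

## Working session

There is one attempt and no reset: what is moved stays moved. The work goes in short steps, Python scripts to look and compute and a tool call to move; the robot and the scene stay as the last step left them, time stands still between calls to the robot, and variables do not carry over. Pictures are saved under pics/ and viewed, about 8 in all and at most 12, crops included, and the job is handed in when it is done.

Besides the shell and the picture viewer there is one more tool, called by a JSON object that holds its "name" and its "arguments". jog_arm: Moves the arm, as the interface text tells. Its arguments: {"type":"object","properties":{"rows":{"type":"array","items":{"type":"array","items":{"type":"number"}}},"force":{"type":"number"}},"required":["rows"]}

```bash
mkdir -p pics; python3 - <<'E'
from workcell import monitor, imaging, bot
import cv2, numpy as np
for n in ("top","side"):
    im=imaging.read_camera(n); cv2.imwrite(f"pics/{n}0.png",im)
    p=imaging.camera_params(n); print(n,p["fx"],p["fy"],p["cx"],p["cy"]); print(np.round(p["T"],4))
s=monitor.read_state(); print(s["time"],s["tool_pos"],s["tcp_rot"],s["wrist_force"],s["width"],bot.pinch_z)
E
```

```text
top 358.25276017628244 358.25276017628244 256.03361251573267 191.47841500960854
[[ 0.0183 -0.9915  0.1286  0.428 ]
 [-0.9997 -0.0203 -0.0147 -0.0116]
 [ 0.0172 -0.1283 -0.9916  0.9398]
 [ 0.      0.      0.      1.    ]]
side 413.69251545607756 413.69251545607756 258.74702458547176 192.28493668304958
[[-0.9555 -0.2117  0.2053  0.2833]
 [-0.2944  0.7234 -0.6246  0.6495]
 [-0.0164 -0.6572 -0.7535  0.8786]
 [ 0.      0.      0.      1.    ]]
0.1 [ 0.28225497 -0.61243139  0.23008008] [ 1.98308315  0.43705384 -1.98382893] [-0.01103845  0.18785237  0.03606697] 0.996394328935322 0.0187
```

View pics/top0.png

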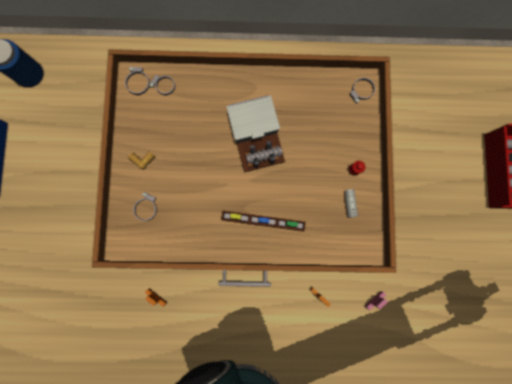

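View pics/side0.png

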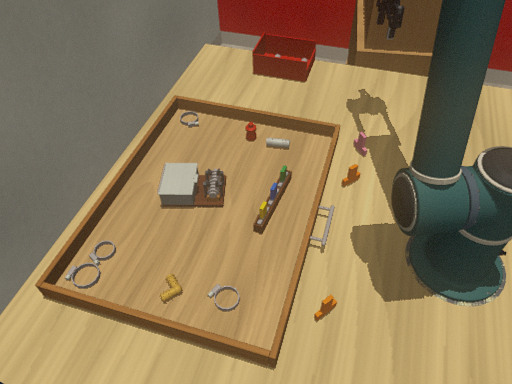

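```bash
python3 - <<'E'
import cv2
t=cv2.imread("pics/top0.png")[90:240,215:315]; s=cv2.imread("pics/side0.png")[150:240,150:300]
cv2.imwrite("pics/topc.png",cv2.resize(t,None,fx=4,fy=4,interpolation=cv2.INTER_CUBIC))
cv2.imwrite("pics/sidec.png",cv2.resize(s,None,fx=5,fy=5,interpolation=cv2.INTER_CUBIC))
E
```

```text
(no output)
```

View pics/topc.png

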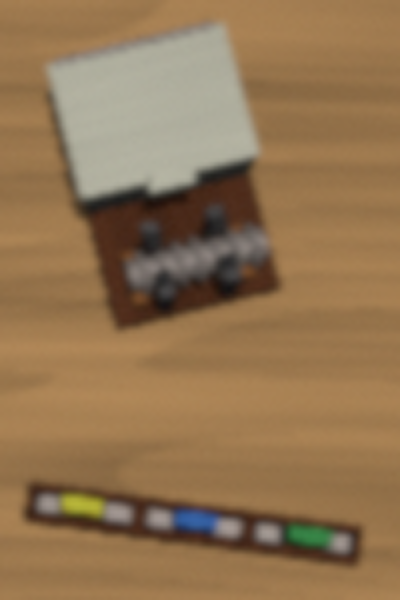

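View pics/sidec.png

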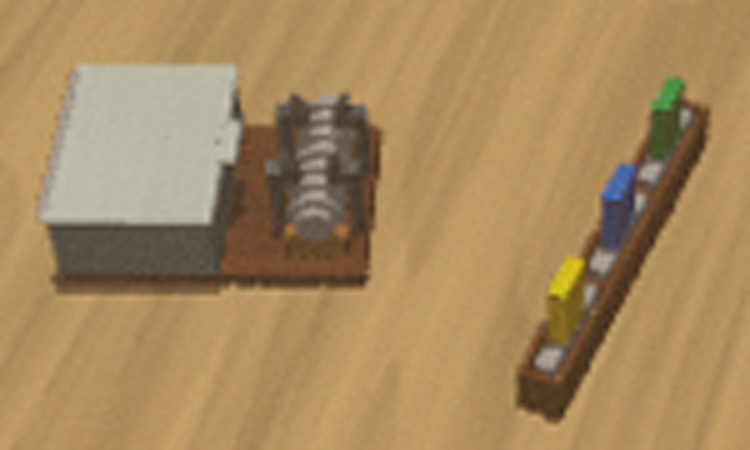

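```bash
cat > h.py <<'E'
import numpy as np
from scipy.optimize import least_squares
from workcell import imaging
P={n:imaging.camera_params(n) for n in("top","side")}
def proj(n,X):
    p=P[n];T=p["T"];c=(np.atleast_2d(X)-T[:3,3])@T[:3,:3]
    return np.c_[p["fx"]*c[:,0]/c[:,2]+p["cx"],p["fy"]*c[:,1]/c[:,2]+p["cy"]]
def ray(n,uv,z):
    p=P[n];T=p["T"];d=T[:3,:3]@np.array([(uv[0]-p["cx"])/p["fx"],(uv[1]-p["cy"])/p["fy"],1])
    return T[:3,3]+d*(z-T[2,3])/d[2]
O={"top":(215,90,4),"side":(150,150,5)}
def px(n,u,v): a,b,k=O[n];return np.array([(u+.5)/k-.5+a,(v+.5)/k-.5+b])
def place(q,L):
    c,s=np.cos(q[2]),np.sin(q[2]);return np.array([[c*l[0]-s*l[1]+q[0],s*l[0]+c*l[1]+q[1],l[2]+(q[3] if len(q)>3 else 0)] for l in L])
def fit(obs,q0):
    f=lambda q:np.concatenate([(proj(n,place(q,[l]))[0]-uv) for n,uv,l in obs])
    r=least_squares(f,q0,loss="soft_l1");return r.x,f(r.x).reshape(-1,2)
E
python3 - <<'E'
from h import *
np.set_printoptions(precision=4,suppress=True)
# rack
top=[((33,483),(.0125,.106)),((360,527),(.0125,-.106)),((354,564),(-.0125,-.106)),((26,519),(-.0125,.106))]
ob=[("top",px("top",*a),(*b,.03)) for a,b in top]
sd=[((522,372),(.0125,.106,.03)),((562,392),(-.0125,.106,.03)),((707,108),(-.0125,-.106,.03)),((520,405),(.0125,.106,0)),((558,420),(-.0125,.106,0))]
os_=[("side",px("side",*a),b) for a,b in sd]
for o in (ob,os_,ob+os_):
    q,r=fit(o,[.45,0,0]); print("rack",q); 
q,r=fit(ob+os_,[.45,0,0,0]); print("rack z",q);print(r.T)
for c,a,b in(("y",(83,505),(568,268)),("b",(195,521),(620,175)),("g",(309,536),(668,90))):
    print(c,ray("top",px("top",*a),.07),ray("side",px("side",*b),.07))
tp=[((150,228),1,1),((213,214),1,-1),((163,290),-1,1),((228,272),-1,-1)]
m=[ray("top",px("top",a,b),.067) for (a,b),_,_ in tp];print(np.array(m),np.mean(m,0))
m=[ray("side",px("side",a,b),.067) for a,b in((290,102),(352,102),(275,165),(352,163))];print(np.array(m),np.mean(m,0))
fl=[ray("top",px("top",a,b),.055) for a,b in((47,65),(225,23),(258,155),(82,200))];print(np.array(fl))
E
```

```text
rack [ 0.4724 -0.0439 -0.1162]
rack [ 0.4732 -0.0512 -0.105 ]
rack [ 0.4723 -0.0471 -0.1117]
rack z [ 0.4716 -0.0446 -0.1096  0.0079]
[[-0.6721  1.0733  1.4817 -0.3145 -1.3331 -0.2377  0.3184 -0.6145  0.6893]
 [-0.133  -0.3041  0.3505  0.7338  0.2124 -0.6961 -0.0618  0.5725  0.6429]]
y [0.4801 0.0246 0.07  ] [0.482  0.0113 0.07  ]
b [ 0.4718 -0.0435  0.07  ] [ 0.474  -0.0573  0.07  ]
g [ 0.464  -0.1128  0.07  ] [ 0.4659 -0.125   0.07  ]
[[ 0.6539 -0.0127  0.067 ]
 [ 0.6638 -0.0519  0.067 ]
 [ 0.6147 -0.0215  0.067 ]
 [ 0.627  -0.0618  0.067 ]] [ 0.6398 -0.037   0.067 ]
[[ 0.6628 -0.0612  0.067 ]
 [ 0.6301 -0.0707  0.067 ]
 [ 0.6531 -0.0153  0.067 ]
 [ 0.6141 -0.0282  0.067 ]] [ 0.64   -0.0439  0.067 ]
[[ 0.7627  0.0555  0.055 ]
 [ 0.7937 -0.0584  0.055 ]
 [ 0.7063 -0.0806  0.055 ]
 [ 0.6742  0.0308  0.055 ]]
```

```bash
cat >> h.py <<'E'
from scipy.spatial.transform import Rotation as Ro
def delta(pos,yaw,tilt=None):
    "tool-frame shift and turn to TCP pos, tool down, jaws along the direction yaw (mod pi)"
    from workcell import monitor
    s=monitor.read_state();R=Ro.from_rotvec(s["tcp_rot"])
    best=None
    for k in(0,np.pi):
        x=np.array([0,0,-1.]);y=np.array([np.cos(yaw+k),np.sin(yaw+k),0])
        t=(R.inv()*Ro.from_matrix(np.c_[x,y,np.cross(x,y)])).as_rotvec()
        if best is None or np.linalg.norm(t)<np.linalg.norm(best): best=t
    print("t",s["time"],"pos",np.round(s["tool_pos"],4),"F",np.round(s["wrist_force"],1),"w",round(s["width"],3),"q6",np.round(s["q"][5],2))
    print("shift",np.round(R.inv().apply(np.array(pos)-s["tool_pos"]),4),"turn",np.round(best,4))
E
python3 - <<'E'
from h import *
import cv2
C=np.array([.637,-.0365]);yw=.268
yd=np.array([-np.sin(yw),np.cos(yw)]);xd=np.array([np.cos(yw),np.sin(yw)])
t=np.arange(-.038,.0381,.0005)
for n in("top","side"):
    g=cv2.cvtColor(cv2.imread(f"pics/{n}0.png"),cv2.COLOR_BGR2GRAY).astype(np.float32)
    for offs in((-.003,0,.003),(0,.003,.006),(-.006,-.003,0)):
        pr=0
        for o in offs:
            X=np.array([[*(C+a*yd+o*xd),.056] for a in t]);uv=proj(n,X).astype(np.float32)
            pr=pr+cv2.remap(g,uv[:,0].copy(),uv[:,1].copy(),cv2.INTER_CUBIC).ravel()
        out=[]
        for p in(8,10,12):
            w=2*np.pi/(p/1000);A=np.c_[np.cos(w*t),np.sin(w*t),np.ones_like(t),t,t*t,t**3]
            c,*_=np.linalg.lstsq(A,pr,rcond=None);out.append((p,round(float(np.std(pr-A@c)/np.std(pr)),3),round(float(np.arctan2(c[1],c[0])/w*1e3),2)))
        print(n,offs,out)
delta([.4716,-.0435,.16],-.116)
E
```

```text
top (-0.003, 0, 0.003) [(8, 0.961, 2.74), (10, 0.954, 3.28), (12, 0.778, -0.99)]
top (0, 0.003, 0.006) [(8, 0.916, 2.34), (10, 0.911, 2.78), (12, 0.682, -0.49)]
top (-0.006, -0.003, 0) [(8, 0.978, 2.64), (10, 0.976, 3.45), (12, 0.923, -1.0)]
side (-0.003, 0, 0.003) [(8, 0.993, -2.35), (10, 0.961, -2.13), (12, 0.234, 3.83)]
side (0, 0.003, 0.006) [(8, 0.994, -2.1), (10, 0.969, -1.85), (12, 0.183, 4.24)]
side (-0.006, -0.003, 0) [(8, 0.949, -2.14), (10, 0.932, -1.94), (12, 0.445, 3.87)]
t 0.1 pos [ 0.2823 -0.6124  0.2301] F [-0.   0.2  0. ] w 0.996 q6 -0.04
shift [ 0.071  -0.4373 -0.4101] turn [-1.023  -0.0011  0.0018]
```

```bash
python3 -c "
from h import *
delta([.463,-.112,.14],-.116)"
```

```text
t 0.1 pos [ 0.2823 -0.6124  0.2301] F [-0.   0.2  0. ] w 0.996 q6 -0.04
shift [ 0.0909 -0.3787 -0.3736] turn [-1.023  -0.0011  0.0018]
```

{"name": "jog_arm", "arguments": {"rows": [[0.01,-0.04,-0.04,-0.12,0,0,60],[0.02,-0.08,-0.08,-0.25,0,0,60],[0.03,-0.12,-0.12,-0.38,0,0,60],[0.04,-0.16,-0.16,-0.5,0,0,60],[0.05,-0.2,-0.2,-0.62,0,0,60],[0.06,-0.24,-0.235,-0.75,0,0,60],[0.07,-0.28,-0.275,-0.88,0,0,60],[0.08,-0.32,-0.315,-1.0,0,0,60],[0.085,-0.35,-0.345,-1.023,0,0,60],[0.091,-0.379,-0.374,-1.023,-0.001,0.002,60],[0.091,-0.379,-0.374,-1.023,-0.001,0.002,60],[0.091,-0.379,-0.374,-1.023,-0.001,0.002,60],[0.091,-0.379,-0.374,-1.023,-0.001,0.002,60]], "force": 40}}

```text
time: 1.4
tool_pos: [0.4629, -0.1107, 0.1394]
tcp_rot: [1.291, 1.154, -1.293]
wrist_force: [-0.5, -0.7, -0.0]
width: 0.598
```

```bash
python3 - <<'E'
from h import *
import cv2
delta([.463,-.112,.053],-.116)
out=[]
for n,(a,b,k) in {"side":(230,130,5)}.items():
    im=imaging.read_camera(n); cv2.imwrite(f"pics/{n}1.png",cv2.resize(im[110:230,220:350],None,fx=5,fy=5,interpolation=cv2.INTER_CUBIC))
E
```

```text
t 1.4 pos [ 0.4629 -0.1107  0.1394] F [-0.5 -0.7 -0. ] w 0.598 q6 -0.17
shift [0.0864 0.0003 0.0013] turn [0.003  0.0003 0.001 ]
```

View pics/side1.png

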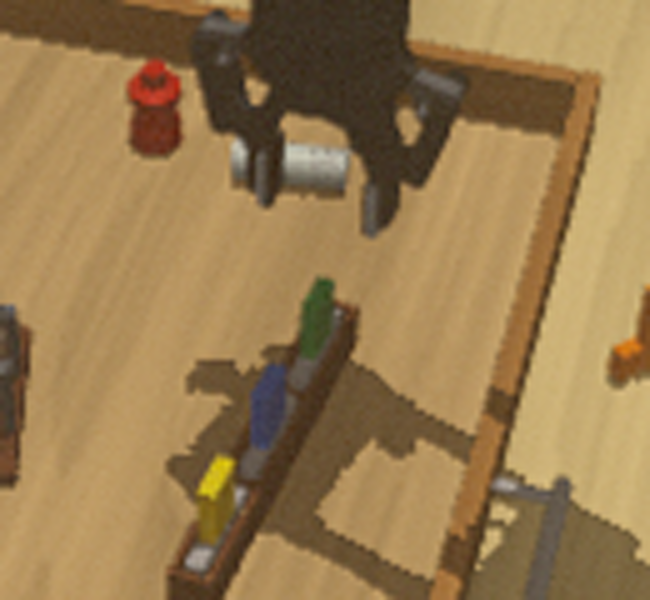

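{"name": "jog_arm", "arguments": {"rows": [[0.03,0,0.001,0,0,0,60],[0.06,0,0.001,0,0,0,60],[0.086,0,0.001,0,0,0,60],[0.086,0,0.001,0,0,0,60],[0.086,0,0.001,0,0,0,0],[0.086,0,0.001,0,0,0,0],[0.086,0,0.001,0,0,0,0],[0.086,0,0.001,0,0,0,0],[0.086,0,0.001,0,0,0,0],[0.086,0,0.001,0,0,0,0]], "force": 40}}

```text
time: 2.45
tool_pos: [0.4644, -0.1134, 0.0555]
tcp_rot: [1.293, 1.149, -1.292]
wrist_force: [-1.8, -1.2, 6.0]
width: 0.107
```

{"name": "jog_arm", "arguments": {"rows": [[-0.01,0,0,0,0,0,0],[-0.03,0,0,0,0,0,0],[-0.06,0,0,0,0,0,0],[-0.09,0,0,0,0,0,0],[-0.09,0,0,0,0,0,0],[-0.09,0,0,0,0,0,0]], "force": 60}}

```text
time: 3.05
tool_pos: [0.4646, -0.1132, 0.1465]
tcp_rot: [1.293, 1.148, -1.29]
wrist_force: [0.3, -0.2, -2.0]
width: 0.103
```

```bash
python3 - <<'E'
from h import *
import cv2
delta([.637,-.0365,.135],.268)
im=imaging.read_camera("side"); cv2.imwrite("pics/side2.png",cv2.resize(im[90:210,200:330],None,fx=5,fy=5,interpolation=cv2.INTER_CUBIC))
E
```

```text
t 3.05 pos [ 0.4646 -0.1132  0.1465] F [ 0.3 -0.2 -2. ] w 0.103 q6 -0.18
shift [ 0.0121  0.1625 -0.0959] turn [-0.3821  0.003  -0.0045]
```

View pics/side2.png

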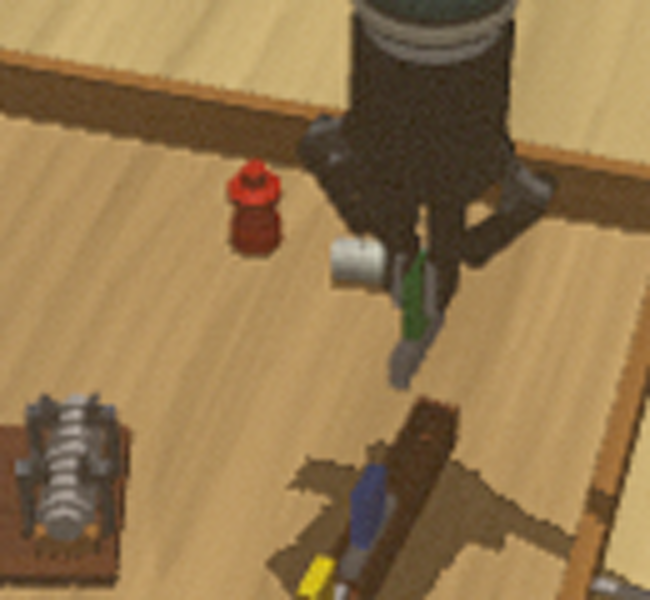

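{"name": "jog_arm", "arguments": {"rows": [[0,0.03,-0.018,-0.07,0,0,0],[0,0.065,-0.038,-0.15,0,0,0],[0,0.1,-0.058,-0.23,0,0,0],[0,0.135,-0.08,-0.31,0.002,-0.003,0],[0.006,0.155,-0.092,-0.37,0.003,-0.004,0],[0.012,0.1625,-0.096,-0.382,0.003,-0.0045,0],[0.012,0.1625,-0.096,-0.382,0.003,-0.0045,0],[0.012,0.1625,-0.096,-0.382,0.003,-0.0045,0],[0.012,0.1625,-0.096,-0.382,0.003,-0.0045,0]]}}

```text
time: 4.0
tool_pos: [0.6344, -0.0366, 0.1328]
tcp_rot: [1.009, 1.328, -1.013]
wrist_force: [0.3, -0.3, -1.4]
width: 0.102
```

```bash
python3 - <<'E'
from h import *
import cv2
delta([.637,-.0365,.108],.268)
a=imaging.read_camera("side")[90:210,150:260]; b=imaging.read_camera("top")[90:210,215:305]
c=np.hstack([cv2.resize(x,None,fx=4,fy=4,interpolation=cv2.INTER_CUBIC) for x in(a,b)])
cv2.imwrite("pics/hov.png",c)
E
```

```text
t 4.0 pos [ 0.6344 -0.0366  0.1328] F [ 0.3 -0.3 -1.4] w 0.102 q6 -0.36
shift [0.0248 0.0026 0.0006] turn [-0.0014 -0.0019  0.0041]
```

View pics/hov.png

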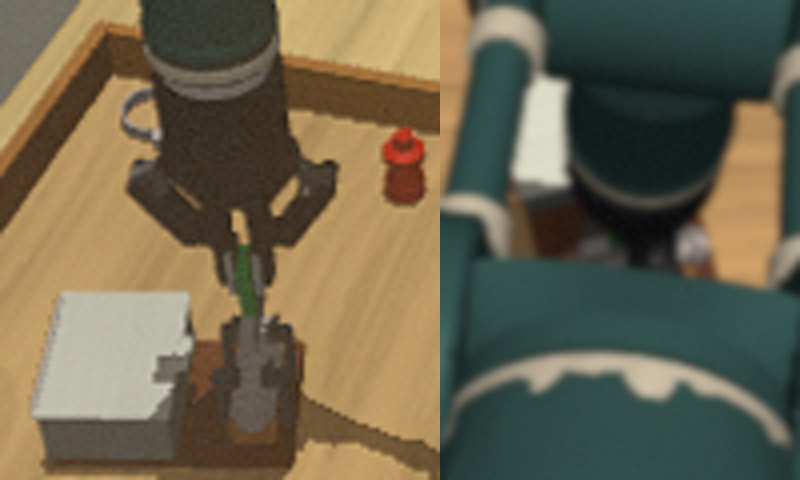

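{"name": "jog_arm", "arguments": {"rows": [[0,0.0025,0.0005,0,-0.002,0.004,0],[0.005,0.0025,0.0005,0,-0.002,0.004,0],[0.01,0.0025,0.0005,0,-0.002,0.004,0],[0.015,0.0025,0.0005,0,-0.002,0.004,0],[0.02,0.0025,0.0005,0,-0.002,0.004,0],[0.024,0.0025,0.0005,0,-0.002,0.004,0],[0.027,0.0025,0.0005,0,-0.002,0.004,0],[0.027,0.0025,0.0005,0,-0.002,0.004,0]]}}

```text
time: 4.9
tool_pos: [0.6371, -0.0364, 0.1058]
tcp_rot: [1.011, 1.323, -1.01]
wrist_force: [-0.6, 0.2, -2.1]
width: 0.104
```

{"name": "jog_arm", "arguments": {"rows": [[0.003,0,0,0,0,0,0],[0.005,0,0,0,0,0,0],[0.007,0,0,0,0,0,0],[0.009,0,0,0,0,0,0],[0.01,0,0,0,0,0,0],[0.01,0,0,0,0,0,0]]}}

```text
time: 5.5
tool_pos: [0.6369, -0.0364, 0.0956]
tcp_rot: [1.01, 1.324, -1.01]
wrist_force: [-1.0, 0.1, -1.1]
width: 0.102
```

{"name": "jog_arm", "arguments": {"rows": [[0.001,0,0,0,0,0,0],[0.002,0,0,0,0,0,0],[0.003,0,0,0,0,0,0],[0.003,0,0,0,0,0,0]]}}

```text
time: 5.9
tool_pos: [0.6375, -0.0371, 0.0929]
tcp_rot: [1.01, 1.322, -1.01]
wrist_force: [1.7, -3.4, -0.3]
width: 0.105
```

{"name": "jog_arm", "arguments": {"rows": [[0,0,0.001,0,0,0,0],[0.001,0,0.0015,0,0,0,0],[0.002,0,0.0015,0,0,0,0],[0.003,0,0.0015,0,0,0,0],[0.003,0,0.0015,0,0,0,0]]}}

```text
time: 6.4
tool_pos: [0.6379, -0.0382, 0.0916]
tcp_rot: [1.01, 1.322, -1.01]
wrist_force: [-4.3, 0.2, 8.5]
width: 0.106
```

{"name": "jog_arm", "arguments": {"rows": [[-0.001,0,0.003,0,0,0,0],[-0.001,0,0.004,0,0,0,0],[-0.001,0,0.004,0,0,0,0]]}}

```text
time: 6.7
tool_pos: [0.6383, -0.0404, 0.0929]
tcp_rot: [1.012, 1.325, -1.01]
wrist_force: [-3.5, 5.9, 4.8]
width: 0.103
```

{"name": "jog_arm", "arguments": {"rows": [[0.001,0,-0.002,0,0,0,0],[0.002,0,-0.0025,0,0,0,0],[0.002,0,-0.0025,0,0,0,0],[0.002,0,-0.0025,0,0,0,0]]}}

```text
time: 7.1
tool_pos: [0.6379, -0.038, 0.0917]
tcp_rot: [1.012, 1.325, -1.01]
wrist_force: [-1.6, 0.9, 5.2]
width: 0.099
```

Back at home height (.0917, expected .0915) with low side force. Release, rise, and look.

{"name": "jog_arm", "arguments": {"rows": [[-0.001,0,0,0,0,0,0],[-0.001,0,0,0,0,0,25],[-0.001,0,0,0,0,0,40],[-0.001,0,0,0,0,0,40],[-0.001,0,0,0,0,0,40],[-0.02,0,0,0,0,0,40],[-0.05,0,0,0,0,0,40],[-0.09,0,0,0,0,0,40],[-0.12,0,0,0,0,0,40],[-0.12,-0.05,0,0,0,0,40],[-0.12,-0.1,0,0,0,0,40],[-0.12,-0.15,0,0,0,0,40],[-0.12,-0.2,0,0,0,0,40],[-0.12,-0.2,0,0,0,0,40],[-0.12,-0.2,0,0,0,0,40]]}}

```text
time: 8.6
tool_pos: [0.4443, -0.0912, 0.2118]
tcp_rot: [1.014, 1.323, -1.01]
wrist_force: [0.2, -0.3, -1.0]
width: 0.4
```

```bash
python3 - <<'E'
from h import *
import cv2
a=imaging.read_camera("side"); b=imaging.read_camera("top")
cv2.imwrite("pics/s4.png",a);cv2.imwrite("pics/t4.png",b)
c=np.hstack([cv2.resize(a[150:240,170:290],None,fx=4,fy=4,interpolation=cv2.INTER_CUBIC),cv2.resize(b[125:215,225:305],None,fx=4,fy=4,interpolation=cv2.INTER_CUBIC)])
cv2.imwrite("pics/rel.png",c)
# predicted tab-top outline, home vs standing on crests
C=np.array([.6379,-.038])
for n,(x0,y0,off) in {"side":(170,150,0),"top":(225,125,480)}.items():
  for name,z in(("home",.106),("tips",.111)):
    L=[(sx*.005,sy*.013,z+.01) for sx in(-1,1) for sy in(-1,1)]
    print(n,name,np.round((proj(n,place([*C,.268],L))-[x0,y0])*4+[off,0]).astype(int).tolist())
E
```

```text
side home [[174, 46], [170, 74], [159, 46], [155, 74]]
side tips [[173, 40], [169, 69], [158, 40], [154, 69]]
top home [[655, 96], [612, 106], [651, 80], [608, 90]]
top tips [[655, 94], [612, 104], [651, 78], [608, 88]]
```

View pics/rel.png

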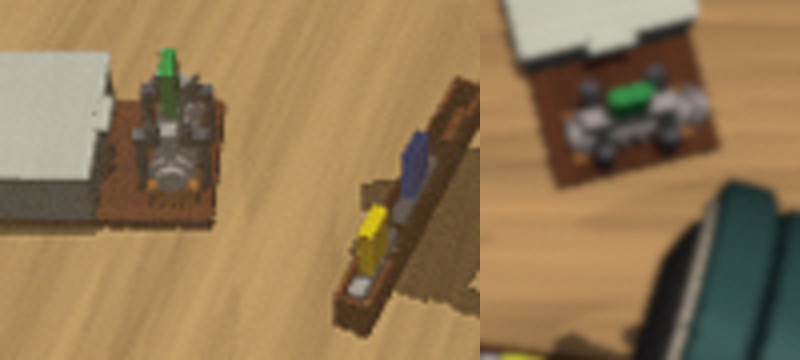

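```bash
python3 -c "
from workcell import finish_job
print(finish_job())"
```

```text
the job is handed in; nothing more can be done
None
```

The green leaf (12 mm pitch) fits the screw. I left it seated in the gauge stand and let go of it. Blue and yellow were never moved and still stand in their rack pockets. The job is handed in at about 8.7 s of the 72 s.

**Choice of leaf:** a periodicity fit of the screw's crests in both camera images gave 12 mm (side view residual about 0.2, against above 0.9 for 8 and 10 mm). I tried green first because of that. It dropped home, so I did not try the others.

**Seating:**
- **Height:** I lowered the leaf slowly and shifted it about 1 mm along the screw. It then stopped firmly at tool height 0.0916 m, against 0.0915 m predicted for home and 0.0965 m for standing on the crests.
- **Sideways check:** pushed along the screw, the leaf resisted and rode up about 1.3 mm. I then moved it back and it settled at 0.0917 m.
- **Force:** the largest wrist-force reading was about 9.5 N, taken at the end of each move, so brief peaks in between were not recorded.

**Last pictures:** they show green upright between the forks. Its tab top is within about 1 px of the home prediction, where standing on the crests would put it about 2 px off, so the image check is only coarse.

**Not checked:** I did not touch the tab again after letting go to confirm its height. My two camera measurements differed by 7–13 mm until I allowed for the tray floor being about 10 mm up. For that reason I judged the seating height relative to the rack grasp instead of absolutely.

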